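Touch the test pad with the spring probe

TASK

Slide the board carrier across the bench, without lifting it, until the round test pad inside the printed white circle sits straight under the pin of the probe stand, and let go of it. Then push the stand's black knob down until the spring pin bears on that pad with a light but definite pressure of about 5 N (never more than 10 N), keep it there for about a second, and let the probe rise fully again with the pad still under it. Leave the meter, the parts tray and the screwdriver alone.

Things in the scene. Friction and masses are not known exactly. Their poses are not given: they have to be found in the camera images.
- stand: Fixed probe stand: grey foot, aluminium column, cream arm 44 mm wide at heights 107 to 143 mm that ends 20 mm in front of the pin. Origin on the bench straight below the pin; +x points to the column (its face 122 mm off; foot, 12 mm high, 100 wide, begins 110 mm off). A 14 mm steel rod slides upright through the arm, with a black knob on top and a brass holder with a 3.6 mm spring pin below.
- probe_axis (a point): Point on the line of the pin at the height of the board's face, 12.5 mm above the bench; fixed to the stand. How far the pin's holder is let out differs from one set-up to the next and is not reported: with the knob up, the pin's tip is anywhere from 46 to 60 mm above the bench.
- knob_top (a point): Centre of the flat top of the black knob: 32 mm diameter, 18 mm tall straight side, 229 mm above the bench when up. It moves with the rod.
- quill (a joint): How far knob, rod and pin are pushed down, in m: 0 fully up, 0.060 lower stop. A return spring lifts them when let go: about 3 N to start, 1 N more for each 10 mm. Once the tip touches the work, the pin's own spring adds about 0.75 N at once, then 1.5 N for each mm further (pin stroke 8 mm, then rigid).
- carrier: Loose grey plastic slab 175 x 100 x 10 mm, about 0.45 kg, with a dark green circuit board (face 12.5 mm above the underside, parts on it up to 12 mm taller) and an upright grey handle fin. Origin on the underside straight below the round pad; slab from -145 to +30 mm along x, +-50 mm along y. Fin centred at x = -112 mm: 40 mm long (x), 12 mm thick (y), from 10 up to 52 mm high.
- pad (a point): Centre of the round bare metal test pad, 6 mm diameter, on the board's face, in the middle of a printed white circle of 20 mm diameter; the other bare pads are square and have no circle.
- fin (a point): Middle of the top edge of the carrier's handle fin, 52 mm above the bench.
- meter: Yellow and black hand multimeter lying on the bench, 170 x 80 x 44 mm, origin under its centre. To be left alone.
- parts_tray: Blue open parts tray with four compartments, 120 x 150 x 35 mm, origin under its centre. To be left alone.
- driver: Screwdriver lying on the bench, about 200 mm long, handle to its -x. To be left alone.

How it is judged:
On the way, in this order (a step that is already met when the one before it is completed fails the run):
1. the round pad is under the pin (within 3 mm), the carrier is let go and the probe is still up (horizontal distance between pad and probe_axis below 0.003 m and contact force between the fingers and carrier below 0.2 N and linear speed of carrier below 0.01 m/s and value of joint quill below 0.005 m), for 0.3 s.
2. the pin bears on the pad with 3 to 10 N for half a second, the carrier not held (horizontal distance between pad and probe_axis below 0.003 m and value of joint quill above 0.02 m and contact force between stand and carrier between 3 and 10 N and contact force between the fingers and carrier below 0.2 N), for 0.5 s.
At the end, for the whole second after the job is handed in: The round pad is within 3 mm (horizontally) of the pin's line, the probe has risen to within 3 mm of its top position, and the carrier lies flat and still on the bench (horizontal distance between pad and probe_axis below 0.003 m and value of joint quill below 0.003 m and height (world z) of carrier below 0.004 m and angle between carrier's own z axis and vertical below 0.05 rad and linear speed of carrier below 0.01 m/s); the robot touches nothing.
It fails at once if the stand presses on the carrier with more than 10 N (contact force between stand and carrier above 10 N).
It fails at once if the carrier is lifted more than 10 mm off the bench (height (world z) of carrier above 0.01 m).
It fails at once if the meter is moved more than 20 mm (distance of meter from where it was at the start of the episode above 0.02 m).
It fails at once if the parts tray is moved more than 20 mm (distance of parts_tray from where it was at the start of the episode above 0.02 m).
It fails at once if the screwdriver is moved more than 20 mm (distance of driver from where it was at the start of the episode above 0.02 m).
It also fails if it takes over 64 s, if anything falls off the work surface, if the arm or the gripper's body presses on something with over 40 N, if the wrist force passes 120 N, or if a joint passes its speed limit or range.

ROBOT

A 6-joint arm with a two-finger parallel gripper is mounted at the origin on the work surface. World frame = base frame: x ahead of the robot, y to its left, z up, the work surface at z = 0. Lengths are in m, angles in rad, forces in N, time in s.
With the tool pointing down it reaches from about 0.3 to 0.775 m from the base axis. Payload 14.6 kg.
Tool frame: the origin (TCP) lies midway between the tips of the shut fingers; the grasp point (between the pads) lies 19 mm behind it (ctrl.pinch_z is the z of the grasp point in the tool frame, in m); z points along the fingers, y is the line along which they close (so a half turn about z gives the same grasp; the last joint's range is limited). The gripper opens to 94 mm and grips with 3 to 60 N. Pads are 16 mm wide; open, the fingers measure 119 mm over their backs; the gripper's body (75 mm by 177 mm) begins 78 mm behind the grasp point.
Start: joints at [-1.375, 0.3, 1.521, -0, 1.321, -0.067], TCP at [0.143, -0.531, 0.205] pointing down, gripper open.
Joint ranges: [-3.03, 3.03], [-0.79, 2.21], [0.23, 2.52], [-1.04, 4.18], [0, 3.07], [-2.55, 2.55]. Speed limits (rad/s): [2.22, 2.22, 2.57, 3.14, 3.14, 3.14].

INTERFACE

Orientations are given as [roll, pitch, yaw] about the fixed x, y, z axes, in that order (R = Rz(yaw) Ry(pitch) Rx(roll)).
In Python, from station import ctrl, camera, ticket gives the robot as it stands. The module is installed in compiled form; this text tells all that it offers.
- The arm moves only by the shell command python3 -m inch 'ROWS' [FORCE]. ROWS is text: rows parted by semicolons, each of 7 numbers parted by spaces: the opening, from -1 (shut) to 1 (fully open), then the shift along the tool's x, y, z in units of 0.03 m (1.0 is 0.03 m), then the turn, a rotation vector about the tool's x, y, z in units of 10 degrees (1.0 is 10 degrees). In form: grip dx dy dz rx ry rz; .... A call has 1 to 10 rows; each row shifts and turns the commanded pose from where the row before left it, along the tool's axes as they then stand; what a row does not reach is not made up. A row lasts 1/8 s, in which the tool goes at most 62.5 mm and 10.7 degrees, less where a joint would pass 70% of its speed; a pose out of reach is approached as far as the arm can. A call with a number of a shift or a turn outside -1 to 1 is refused whole. A call with a gripper value outside its range is refused whole. The fingers move at their own pace and stop on an object; FORCE is the grip in N (left out, the last holds). Time passes only in rows, so rows that do not move let the fingers close. It gives the time, the measured TCP pose, the force, the opening and the grip force at its end, in the units of the state.
- ctrl.get_obs(): the state, without advancing time (a new reading comes with each control period).
- camera(name): name is "scene" or "side" or "wrist"; returns a dict with "img" (400x640x3 uint8, blue, green, red), "range_z" (400x640 float32, m along the optical axis (not along the pixel's ray), 0 where there is no reading), "intrinsics" (3x3 intrinsics, pixels), "view" (4x4, takes a point from world to camera coordinates). Camera axes: x right, y down, z forward; pixel columns grow to the right and rows downward; lengths in m; the calibration is good to about 2 mm. The wrist camera is an equidistant fisheye: a pixel r from the principal point sees the ray r / f radians off the axis. A picture is of the moment at which its call begins.
- ticket.hand_in(): hands the job in; it is judged then, once.
The state is a dict: "time_s": time; "qpos": joint angles; "joint_vel": joint speeds; "tau": joint torques, N m; "ee_pos": TCP position; "eef_rot": TCP orientation; "force": force on the tool from outside, world axes, zero at the start; "moment": the same for the moment, N m; "grip_width": finger opening in m; "grip_force": force on a finger pad.
Only numpy, scipy, OpenCV 4.12 (cv2) and the standard library are available. Lean on these libraries where they do the work, as an engineer would, in place of code of your own. Each camera call takes 0.05 s, during which the arm holds its last target. There are 200 camera calls.

## Working session

There is one attempt and no reset: what is moved stays moved. The work goes in short steps, Python scripts to look and compute and a shell command to move; the robot and the scene stay as the last step left them, time stands still between calls to the robot, and variables do not carry over. Pictures are saved under pics/ and viewed, at most 10 in all, crops included, and the job is handed in when it is done.

```bash
mkdir -p pics; cat > h.py <<'E'
import numpy as np,cv2
from station import ctrl,camera
def pts(c):
    K=c["intrinsics"];z=c["range_z"];v,u=np.mgrid[:400,:640]
    P=np.stack([(u-K[0,2])/K[0,0]*z,(v-K[1,2])/K[1,1]*z,z,np.ones_like(z)],-1)
    W=P@np.linalg.inv(c["view"]).T
    W=W[...,:3];W[z==0]=np.nan
    return W
def ray(c,u,v,h):
    K=c["intrinsics"];T=np.linalg.inv(c["view"])
    d=T[:3,:3]@np.array([(u-K[0,2])/K[0,0],(v-K[1,2])/K[1,1],1]);o=T[:3,3]
    return o+d*(h-o[2])/d[2]
E
python3 - <<'E'
from h import *
for n in("scene","side"):
    c=camera(n);cv2.imwrite(f"pics/{n}0.png",c["img"]);np.savez(f"{n}0.npz",**c)
    print(n,c["intrinsics"].round(1).tolist(),np.linalg.inv(c["view"]).round(3).tolist())
o=ctrl.get_obs();print(o, ctrl.pinch_z)
E
```

```text
scene [[468.1, 0.0, 318.9], [0.0, 468.1, 205.2], [0.0, 0.0, 1.0]] [[-0.739, 0.526, -0.421, 1.004], [0.674, 0.574, -0.465, 0.549], [-0.002, -0.627, -0.779, 1.091], [0.0, 0.0, 0.0, 1.0]]
side [[409.7, 0.0, 326.9], [0.0, 409.7, 202.0], [0.0, 0.0, 1.0]] [[-0.874, -0.358, 0.328, 0.07], [-0.486, 0.648, -0.587, 0.771], [-0.003, -0.672, -0.74, 1.114], [0.0, 0.0, 0.0, 1.0]]
{'time_s': 0.1, 'qpos': array([-1.37462707e+00,  3.00398725e-01,  1.52150193e+00,  8.37797682e-06,
        1.32069446e+00, -6.66136499e-02]), 'joint_vel': array([-9.12134673e-04, -1.27312167e-03, -2.15436383e-03,  1.92357729e-03,
        7.75978229e-05,  3.38975801e-04]), 'tau': array([ 9.00542891e-04, -5.32645583e+01, -3.53282940e+01,  7.09587545e-02,
        2.34971254e-02, -6.06190315e-05]), 'ee_pos': array([ 0.1428206 , -0.53089787,  0.20495951]), 'eef_rot': array([-3.14059295e+00, -7.48257074e-05,  2.62780795e-01]), 'force': array([-0.55077768,  0.89722022, -1.27748171]), 'moment': array([-0.00488716,  0.0152641 , -0.00771447]), 'grip_force': 0.0, 'grip_width': 0.09403790078864965} -0.0188
```

View pics/scene0.png

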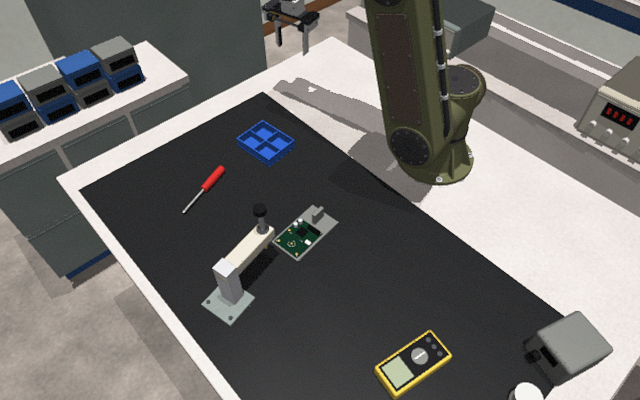

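View pics/side0.png

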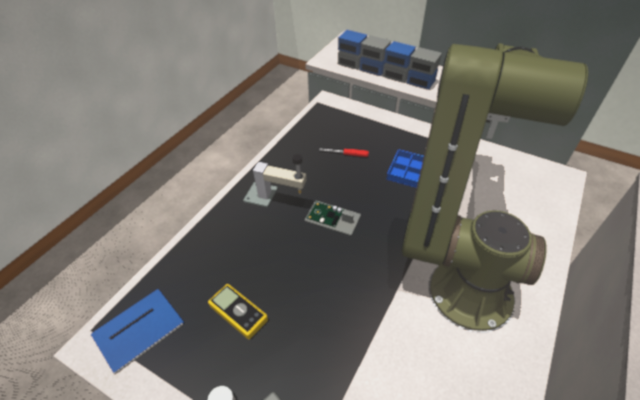

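The scene view shows the stand with its knob at about (260,210), the carrier at (305,232) with the fin at (318,213), and the white circle near (291,244). In the side view the knob is at (298,160) and the carrier at (333,217). Next I measure them.

```bash
cat > m.py <<'E'
from h import *
for n,(a,b,e,d) in {"scene":(180,330,190,335),"side":(240,370,140,240)}.items():
    c=dict(np.load(f"{n}0.npz"));W=pts(c)
    M=np.zeros((400,640),bool);M[e:d,a:b]=1
    z=W[...,2]
    def box(nm,m):
        p=W[m&M]
        if len(p)<8: print(n,nm,len(p));return
        r=cv2.minAreaRect(p[:,:2].astype(np.float32)*1000)
        print(n,nm,len(p),"med",np.median(p,0).round(4),"rect",np.round(r[0],1),np.round(r[1],1),round(r[2],1))
    box("knobtop",(z>.222)&(z<.236));box("arm top",(z>.138)&(z<.148))
    box("slab",(z>.006)&(z<.016)&(W[...,0]<.60));box("fin",(z>.046)&(z<.058))
    box("foot",(z>.008)&(z<.016)&(W[...,0]>.6))
    print(np.nanmedian(W[...,2][M&(z<.006)]))
    f=4;y0,y1,x0,x1=(195,270,240,345) if n=="scene" else (150,245,235,370)
    cv2.imwrite(f"pics/{n}1.png",cv2.resize(c["img"][y0:y1,x0:x1],None,fx=f*1.4,fy=f*1.4,interpolation=2))
E
python3 m.py
```

```text
scene knobtop 130 med [ 0.6494 -0.054   0.2286] rect [648. -55.] [29.9 30.8] 13.8
scene arm top 902 med [ 0.7129 -0.0392  0.143 ] rect [716.1 -40.5] [178.2  48.6] 11.9
scene slab 1396 med [ 0.5312 -0.0473  0.0111] rect [ 555.3 -103.4] [278.  271.7] 44.9
scene fin 109 med [ 0.7672 -0.0388  0.0518] rect [621.5 -34.3] [367.8  45.1] 3.9
scene foot 944 med [ 0.813  -0.0087  0.0119] rect [ 695.6 -128.9] [505.5 241.4] 66.7
0.00024875064444751516
side knobtop 63 med [ 0.6432 -0.0534  0.2284] rect [645.3 -54.9] [30.3 28.5] 16.0
side arm top 407 med [ 0.7026 -0.039   0.1436] rect [712.3 -39.5] [179.7  46. ] 12.9
side slab 946 med [ 0.518  -0.0466  0.0115] rect [ 487.9 -178.7] [227. 549.] 1.0
side fin 75 med [ 0.4723 -0.0525  0.0522] rect [617.7 -49.6] [362.   48.6] 9.0
side foot 339 med [ 0.7844 -0.005   0.0122] rect [ 767.6 -137.9] [542.6 327.2] 89.3
0.0010000461329240373
```

View pics/scene1.png

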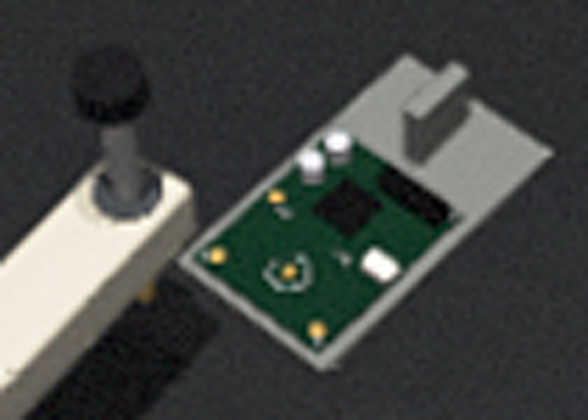

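The crop shows the round pad inside the white circle at about scene pixel (291.6,243.4). The fin top edge is at about (318,212), and the brass pin is visible under the arm.

```bash
cat > m2.py <<'E'
from h import *
for n,(a,b,e,d) in {"scene":(272,345,200,265),"side":(300,365,198,240)}.items():
    c=dict(np.load(f"{n}0.npz"));W=pts(c);z=W[...,2]
    M=np.zeros((400,640),bool);M[e:d,a:b]=1
    near=M&(W[...,0]<.62)
    for nm,lo,hi in(("slab",.006,.03),("fin",.045,.058)):
        m=near&(z>lo)&(z<hi);k,l,s,_=cv2.connectedComponentsWithStats(m.astype(np.uint8))
        m=l==1+s[1:,4].argmax();p=W[m]
        r=cv2.minAreaRect(p[:,:2].astype(np.float32)*1000)
        print(n,nm,m.sum(),p.mean(0).round(4),np.round(r[0],1),np.round(r[1],1),round(r[2],1))
    hsv=cv2.cvtColor(c["img"],cv2.COLOR_BGR2HSV)
    y=(cv2.inRange(hsv,(10,90,120),(35,255,255))>0)&M
    k,l,s,ce=cv2.connectedComponentsWithStats(y.astype(np.uint8))
    for i in range(1,k):
        print(n,"yellow",s[i,4],ce[i].round(1),ray(c,*ce[i],.0125).round(4))
E
python3 m2.py
```

```text
scene slab 1665 [ 0.5213 -0.0483  0.0122] [512.1 -53.2] [180.  104.3] 7.5
scene fin 52 [ 0.4609 -0.0585  0.0507] [459.2 -58.6] [42.3 14. ] 9.8
scene yellow 5 [288.8 229.6] [ 0.5437 -0.0865  0.0125]
scene yellow 6 [278.5 240. ] [ 0.588  -0.0785  0.0125]
scene yellow 4 [291.2 243. ] [ 0.5682 -0.0468  0.0125]
scene yellow 6 [296.  253.5] [ 0.581  -0.0116  0.0125]
side slab 1016 [ 0.5105 -0.0459  0.0131] [510.2 -51.7] [176.1 105.9] 7.1
side fin 42 [ 0.4547 -0.0575  0.0513] [455.8 -58.3] [39.7 12.7] 4.8
side yellow 3 [317.3 203.3] [ 0.5849 -0.0788  0.0125]
side yellow 4 [328.5 206.5] [ 0.5421 -0.0849  0.0125]
side yellow 3 [317.3 211.3] [ 0.5658 -0.0456  0.0125]
side yellow 4 [309.5 216.5] [ 0.5779 -0.0114  0.0125]
```

```bash
python3 -m inch '1 0 0 0 0 0 0.82; 1 .82 -.96 0 0 0 0; 1 .82 -.96 0 0 0 0; 1 .82 -.96 0 0 0 0; 1 .82 -.96 0 0 0 0; 1 .82 -.96 0 0 0 0; 1 .82 -.96 0 0 0 0; 1 .82 -.96 0 0 0 0; 1 .82 -.96 0 0 0 0; 1 .82 -.96 0 0 0 0'
python3 -m inch '1 .82 -.96 0 0 0 0; 1 .82 -.96 0 0 0 0; 1 .82 -.96 0 0 0 0; 1 .82 -.96 0 0 0 0; 1 .82 -.96 0 0 0 0; 1 .82 -.96 0 0 0 0; 1 0 0 0 0 0 0; 1 0 0 0 0 0 0'
python3 - <<'E'
from h import *
c=camera("wrist");cv2.imwrite("pics/w1.png",c["img"]);np.savez("w1.npz",**c)
print(c["intrinsics"].round(1).tolist(),np.linalg.inv(c["view"]).round(3).tolist())
E
```

```text
time_s: 1.35
ee_pos: [0.3322, -0.2462, 0.2053]
eef_rot: [-3.141, 0.0, 0.12]
force: [1.1, -0.7, -0.1]
grip_width: 0.0941
grip_force: 0.0
time_s: 2.35
ee_pos: [0.4573, -0.0584, 0.2052]
eef_rot: [-3.142, 0.001, 0.12]
force: [-0.3, 0.3, -0.1]
grip_width: 0.094
grip_force: 0.0
[[309.7, 0.0, 319.8], [0.0, 309.7, 201.3], [0.0, 0.0, 1.0]] [[0.12, -0.959, -0.258, 0.533], [-0.993, -0.116, -0.03, -0.049], [-0.001, 0.26, -0.966, 0.385], [0.0, 0.0, 0.0, 1.0]]
```

View pics/w1.png

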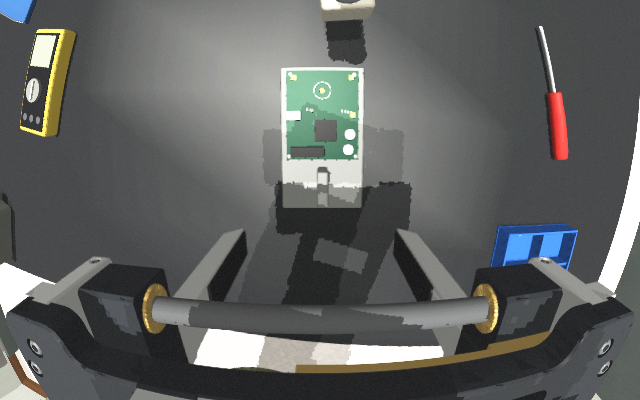

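The wrist view shows the pad in its circle at (322,90), the fin top near (323,172) and the arm end at (347,8), with the carrier nearly parallel to the tool. I refine the positions from it using fisheye rays.

```bash
cat >> h.py <<'E'
def fray(c,u,v,h):
    K=c["intrinsics"];T=np.linalg.inv(c["view"]);q=np.array([u-K[0,2],v-K[1,2]]);r=np.hypot(*q)+1e-9;t=r/K[0,0]
    d=T[:3,:3]@np.array([*(q/r*np.sin(t)),np.cos(t)]);o=T[:3,3]
    return o+d*(h-o[2])/d[2]
def fpts(c):
    K=c["intrinsics"];z=c["range_z"];v,u=np.mgrid[:400,:640];x=u-K[0,2];y=v-K[1,2];r=np.hypot(x,y)+1e-9;t=np.tan(np.minimum(r/K[0,0],1.4))
    W=(np.stack([x/r*t*z,y/r*t*z,z,np.ones_like(z)],-1)@np.linalg.inv(c["view"]).T)[...,:3];W[z==0]=np.nan
    return W
def wpad(c):
    "yellow blobs (pads), positions on the board face"
    hsv=cv2.cvtColor(c["img"],cv2.COLOR_BGR2HSV);y=cv2.inRange(hsv,(15,80,120),(35,255,255))
    k,l,s,ce=cv2.connectedComponentsWithStats(y)
    for i in range(1,k):
        if 3<=s[i,4]<150: print("yellow",s[i,4],ce[i].round(1),fray(c,*ce[i],.0125).round(4))
def wbox(c,nm,lo,hi,lim):
    W=fpts(c);z=W[...,2];x0,x1,y0,y1=lim
    m=(z>lo)&(z<hi)&(W[...,0]>x0)&(W[...,0]<x1)&(W[...,1]>y0)&(W[...,1]<y1);p=W[m]
    if len(p)<6: print(nm,len(p));return
    r=cv2.minAreaRect(p[:,:2].astype(np.float32)*1000)
    print(nm,len(p),p.mean(0).round(4),np.round(r[0],1),np.round(r[1],1),round(r[2],1))
E
python3 - <<'E'
from h import *
c=dict(np.load("w1.npz"))
wpad(c)
wbox(c,"slab",.006,.03,(.35,.62,-.14,.04));wbox(c,"fin",.046,.058,(.40,.51,-.09,-.02))
wbox(c,"arm",.10,.15,(.5,.9,-.14,.04));wbox(c,"knob",.2,.24,(.6,.7,-.14,.04))
E
```

```text
yellow 3 [35. 36.] [0.6635 0.454  0.0125]
yellow 4 [33.  43.5] [0.6504 0.4566 0.0125]
yellow 3 [32. 48.] [0.6425 0.4578 0.0125]
yellow 3 [30. 57.] [0.6268 0.4604 0.0125]
yellow 3 [29. 62.] [0.6181 0.4617 0.0125]
yellow 4 [27.  71.5] [0.6016 0.4649 0.0125]
yellow 4 [26.  77.5] [0.5911 0.4664 0.0125]
yellow 4 [25.  83.5] [0.5807 0.4681 0.0125]
yellow 3 [24. 89.] [0.5712 0.4701 0.0125]
yellow 3 [23. 96.] [0.559  0.472  0.0125]
yellow 3 [ 22. 104.] [0.545  0.4741 0.0125]
yellow 3 [ 21. 112.] [0.5309 0.4766 0.0125]
yellow 8 [351.2 116.2] [ 0.5419 -0.0849  0.0125]
yellow 5 [ 20. 122.] [0.5132 0.4795 0.0125]
yellow 42 [158.2 289. ] [0.2635 0.1715 0.0125]
yellow 12 [156.3 324.4] [0.1883 0.1861 0.0125]
slab 11109 [ 0.5158 -0.0528  0.0125] [512.  -53.3] [175.6 100.7] 7.6
fin 390 [ 0.4585 -0.0598  0.0521] [458.1 -59.8] [39.8 11.2] 7.2
arm 1064 [ 0.6284 -0.0579  0.1342] [630.2 -57.6] [45.4 15.3] 89.4
knob 0
```

Slab and fin sizes match (175.6x100.7, 39.8 long at z 0.052). Fin is at (0.458,-0.060), so I descend and grip it.

```bash
python3 -m inch '0.3 .02 .05 1 0 0 0; 0.3 0 0 1 0 0 -.05; 0.3 0 0 1 0 0 0; 0.3 0 0 1 0 0 0; 0.3 0 0 1 0 0 0; 0.3 0 0 .7 0 0 0; 0.3 0 0 .4 0 0 0; 0 0 0 0 0 0 0' 10
python3 -m inch '-1 0 0 0 0 0 0; -1 0 0 0 0 0 0; -1 0 0 0 0 0 0; -1 0 0 0 0 0 0; -1 0 0 0 0 0 0; -1 0 0 0 0 0 0; -1 0 0 0 0 0 0' 10
python3 - <<'E'
from h import *
c=camera("wrist");cv2.imwrite("pics/w2.png",c["img"]);np.savez("w2.npz",**c)
wpad(c)
wbox(c,"slab",.006,.03,(.35,.63,-.14,.04))
wbox(c,"arm",.05,.15,(.6,.75,-.14,.04))
E
```

```text
time_s: 3.4
ee_pos: [0.4581, -0.06, 0.0222]
eef_rot: [-3.141, 0.001, 0.128]
force: [0.1, 0.1, 0.4]
grip_width: 0.0541
grip_force: 0.0
time_s: 4.28
ee_pos: [0.4586, -0.0596, 0.0226]
eef_rot: [3.142, -0.0, 0.128]
force: [-1.2, -0.4, 4.8]
grip_width: 0.0117
grip_force: 10.0
yellow 10 [374.1  40.5] [ 0.5885 -0.0755  0.0125]
yellow 12 [383.2  43.7] [ 0.5876 -0.0813  0.0125]
yellow 3 [318.3  65. ] [ 0.5675 -0.0438  0.0125]
yellow 8 [376.8 111.6] [ 0.544  -0.0829  0.0125]
yellow 7 [386. 113.] [ 0.5441 -0.0887  0.0125]
yellow 9 [379.1 116.9] [ 0.541  -0.0848  0.0125]
slab 35502 [ 0.5244 -0.0512  0.013 ] [514.2 -52.5] [170.6 100.9] 6.4
arm 0
```

View pics/w2.png

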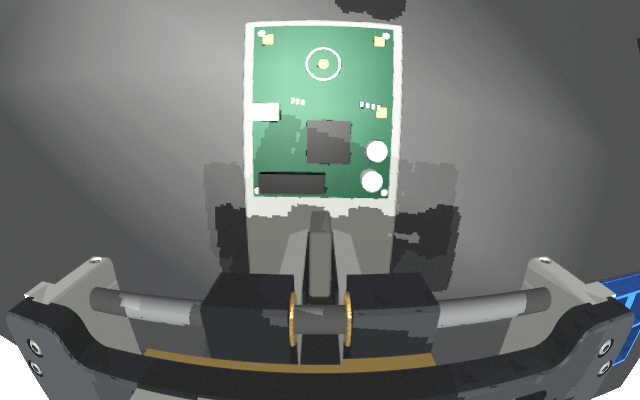

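The fin is gripped, with the pad at (323,64). I slide about 60% of the way first, then check how much room the wrist has at the knob.

```bash
python3 -m inch '-1 .2 .05 0 0 0 0; -1 .3 .075 0 0 0 0; -1 .3 .075 0 0 0 0; -1 .3 .075 0 0 0 0; -1 .3 .075 0 0 0 0; -1 .15 .037 0 0 0 0; -1 0 0 0 0 0 0; -1 0 0 0 0 0 0' 
python3 - <<'E'
from h import *
for n in("scene","side"):
    c=camera(n);np.savez(f"{n}2.npz",**c)
    y0,y1,x0,x1=(130,270,200,340) if n=="scene" else (110,250,235,375)
    cv2.imwrite(f"pics/{n}2.png",c["img"][y0:y1,x0:x1])
a=[cv2.resize(cv2.imread(f"pics/{n}2.png"),(400,400),interpolation=2) for n in("scene","side")]
cv2.imwrite("pics/both2.png",np.hstack(a))
E
```

```text
time_s: 5.32
ee_pos: [0.5063, -0.0651, 0.0225]
eef_rot: [3.141, -0.001, 0.129]
force: [2.6, -0.2, 2.2]
grip_width: 0.0118
grip_force: 10.0
```

View pics/both2.png

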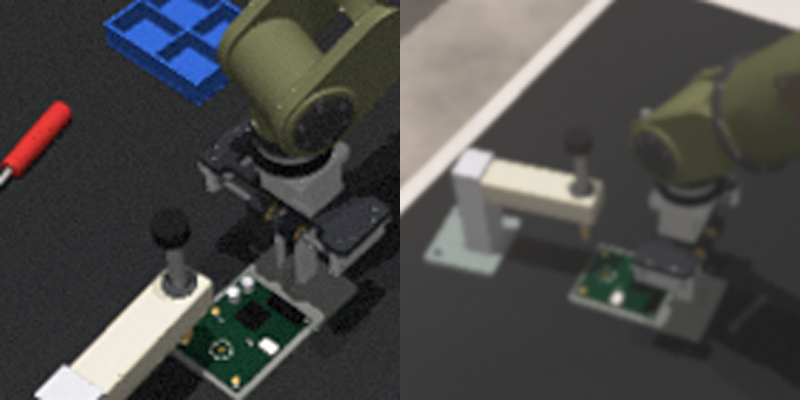

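The scene crop shows the fingers on the fin and no camera body in the way. The wrist housing is near the knob, so I measure the clearance and the pin and pad positions from the depth data.

```bash
cat > m3.py <<'E'
from h import *
import sys
for n in("scene","side"):
    c=dict(np.load(f"{n}{sys.argv[1]}.npz"));W=pts(c);z=W[...,2];hsv=cv2.cvtColor(c["img"],cv2.COLOR_BGR2HSV)
    ol=(hsv[...,0]>22)&(hsv[...,0]<45)&(hsv[...,1]>70)
    for lo,hi in((.1,.15),(.15,.2),(.2,.235),(.235,.27),(.27,.35)):
        m=(z>lo)&(z<hi)&(abs(W[...,1]+.06)<.08)&(W[...,0]<.626)&(W[...,0]>.4)
        if m.sum()>5: print(n,lo,hi,m.sum(),"max x",np.percentile(W[...,0][m],98).round(3))
    y=(cv2.inRange(hsv,(10,90,100),(35,255,255))>0)&(W[...,0]>.54)&(W[...,0]<.7)&(abs(W[...,1]+.055)<.06)&(z<.075)
    k,l,s,ce=cv2.connectedComponentsWithStats(y.astype(np.uint8))
    for i in range(1,k):
        if s[i,4]>1: print(n,"yellow",s[i,4],ce[i].round(1),"raw",np.nanmedian(W[l==i],0).round(4),"ray",ray(c,*ce[i],.0125).round(4))
    m=(z>.22)&(z<.24)&(W[...,0]>.615)&(W[...,0]<.69)&(abs(W[...,1]+.055)<.04)
    r=cv2.minAreaRect(W[m][:,:2].astype(np.float32)*1000);(x,yy),R=cv2.minEnclosingCircle(W[m][:,:2].astype(np.float32)*1000)
    print(n,"knob",m.sum(),np.round(r[0],1),np.round(r[1],1),"circ",round(x,1),round(yy,1),round(R,1))
E
python3 m3.py 2
```

```text
scene 0.1 0.15 370 max x 0.551
scene 0.15 0.2 763 max x 0.548
scene 0.2 0.235 344 max x 0.545
scene 0.235 0.27 143 max x 0.543
scene 0.27 0.35 2300 max x 0.552
scene yellow 7 [275.  238.3] raw [ 0.5906 -0.0891  0.0134] ray [ 0.5915 -0.0896  0.0125]
scene yellow 6 [264.8 247.8] raw [ 0.6485 -0.0532  0.0653] ray [ 0.6324 -0.0837  0.0125]
scene yellow 2 [277.5 252. ] raw [ 0.6157 -0.0488  0.0137] ray [ 0.6152 -0.0495  0.0125]
scene yellow 7 [282.  262.3] raw [ 0.6271 -0.0153  0.012 ] ray [ 0.6271 -0.0158  0.0125]
scene knob 137 [648.1 -54.6] [31.5 29.4] circ 648.1 -56.3 17.5
side 0.1 0.15 214 max x 0.625
side 0.15 0.2 371 max x 0.524
side 0.2 0.235 235 max x 0.532
side 0.235 0.27 56 max x 0.536
side 0.27 0.35 753 max x 0.545
side yellow 4 [298.5 211.5] raw [ 0.6216 -0.0122  0.0142] ray [ 0.624  -0.0125  0.0125]
side knob 68 [644.1 -55.6] [31.4 30.4] circ 643.9 -55.2 16.9
```

Clearance is ample (about 80 mm against 32 mm to go). I slide most of the rest and look with all the cameras.

```bash
python3 -m inch '-1 .15 .04 0 0 0 0; -1 .25 .065 0 0 0 0; -1 .25 .065 0 0 0 0; -1 .22 .06 0 0 0 0; -1 .1 .02 0 0 0 0; -1 0 0 0 0 0 0; -1 0 0 0 0 0 0; -1 0 0 0 0 0 0' 
python3 - <<'E'
from h import *
for n in("scene","side","wrist"):
    c=camera(n);np.savez(f"{n}3.npz",**c)
    if n=="wrist": w=c["img"]; wpad(c)
    if n=="scene": s=c["img"][170:270,210:310]
    if n=="side": d=c["img"][140:240,240:340]
a=cv2.resize(w[0:200,220:420],(400,400),interpolation=2)
cv2.imwrite("pics/b3.png",np.hstack([a,cv2.resize(s,(400,400),interpolation=2)]))
E
python3 m3.py 3
```

```text
time_s: 6.42
ee_pos: [0.5357, -0.0688, 0.0224]
eef_rot: [-3.142, 0.0, 0.128]
force: [-1.5, 0.2, 4.4]
grip_width: 0.0117
grip_force: 10.0
yellow 63 [377.2 112.5] [ 0.6206 -0.0924  0.0125]
yellow 4 [384.  109.5] [ 0.6232 -0.0963  0.0125]
scene 0.1 0.15 364 max x 0.58
scene 0.15 0.2 776 max x 0.578
scene 0.2 0.235 341 max x 0.574
scene 0.235 0.27 135 max x 0.573
scene 0.27 0.35 2379 max x 0.581
scene yellow 3 [265.7 246.7] raw [ 0.6476 -0.0509  0.0713] ray [ 0.6283 -0.0852  0.0125]
scene yellow 2 [268.  257.5] raw [ 0.6457 -0.0527  0.0132] ray [ 0.6455 -0.0531  0.0125]
scene yellow 8 [272.9 267.9] raw [ 0.6572 -0.0193  0.0124] ray [ 0.6562 -0.0187  0.0125]
scene knob 136 [648.6 -54.5] [32.3 30. ] circ 647.8 -54.5 16.6
side 0.1 0.15 227 max x 0.625
side 0.15 0.2 397 max x 0.555
side 0.2 0.235 230 max x 0.562
side 0.235 0.27 58 max x 0.562
side 0.27 0.35 798 max x 0.574
side yellow 2 [300.  194.5] raw [ 0.6625 -0.0854  0.0132] ray [ 0.6629 -0.0859  0.0125]
side yellow 4 [292.5 207.5] raw [ 0.6533 -0.0182  0.0141] ray [ 0.6529 -0.0183  0.0125]
side knob 70 [643.9 -55.3] [29.8 31.9] circ 645.4 -54.6 17.0
```

View pics/b3.png

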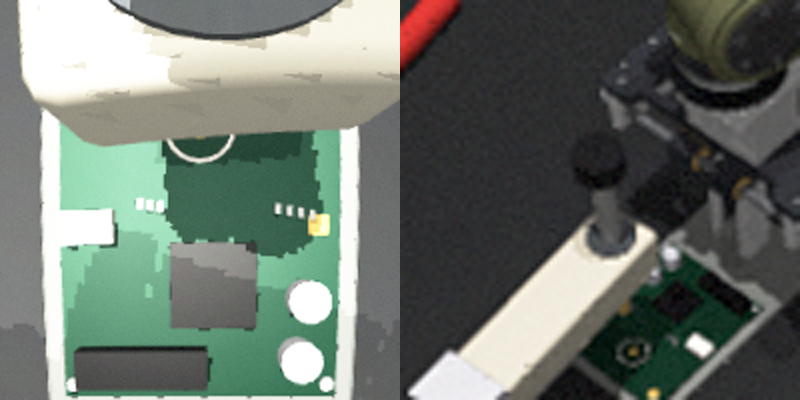

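The wrist crop shows the arm end hiding the pin, with the lower rim of the white circle visible at (200,150) in the crop. Next I use the arm's front and side faces in the wrist depth, and a sub-pixel circle and knob fit in the scene image.

```bash
python3 - <<'E'
from h import *
y=np.radians(12.3);R=np.array([[np.cos(y),np.sin(y)],[-np.sin(y),np.cos(y)]])
c=dict(np.load("wrist3.npz"));W=fpts(c)
m=np.zeros((400,640),bool);m[:100,200:440]=1
m&=(W[...,2]>.1)&(W[...,2]<.15);p=W[m];q=(p[:,:2]-[.648,-.0545])@R.T*1000
f=p[:,2]<.136
for lo in(.108,.114,.12,.126,.132):
    s=(p[:,2]>lo)&(p[:,2]<lo+.006)
    if s.sum()>20: print("front z",lo,s.sum(),"x' med",np.median(q[s,0]).round(1),"y' range",np.percentile(q[s,1],[1,99]).round(1), "slope deg",np.degrees(np.polyfit(q[s,1],q[s,0],1)[0]).round(2))
t=(p[:,2]>.1405)&(p[:,2]<.146);print("top",t.sum(),"x' min",np.percentile(q[t,0],[0.5,2]).round(1),"y'",np.percentile(q[t,1],[1,99]).round(1),np.median(p[t,2]).round(4))
# scene/side: same frame, arm top
for n in("scene","side"):
    c=dict(np.load(f"{n}3.npz"));W=pts(c);z=W[...,2]
    m=(z>.139)&(z<.148)&(W[...,0]>.6)&(W[...,0]<.79)&(abs(W[...,1]+.04)<.06)
    q=(W[m][:,:2]-[.648,-.0545])@R.T*1000;r=cv2.minAreaRect(W[m][:,:2].astype(np.float32)*1000)
    print(n,"armtop x' min",np.percentile(q[:,0],[.5,2]).round(1),"y'",np.percentile(q[:,1],[2,98]).round(1),round(r[2],2))
    K=c["intrinsics"];V=c["view"]
    for nm,P in(("pad pred(kin)",[.6468,-.0545,.0125]),("pin at board",[.648,-.0545,.0125]),("knobtop",[.648,-.0545,.229])):
        a=V@np.array([*P,1]);print(n,nm,(K@(a[:3]/a[2]))[:2].round(2))
c=dict(np.load("scene3.npz"));hsv=cv2.cvtColor(c["img"],cv2.COLOR_BGR2HSV)
w=np.zeros((400,640),np.uint8);w[250:266,258:278]=cv2.inRange(hsv,(0,0,95),(180,70,255))[250:266,258:278]
v,u=np.nonzero(w);print(len(u),[ray(c,a,b,.0125)[:2].round(4).tolist() for a,b in[cv2.minAreaRect(np.c_[u,v].astype(np.int32))[0],(u.mean(),v.mean())]])
h=cv2.resize(c["img"][245:270,250:285],None,fx=14,fy=14,interpolation=2)
s=dict(np.load("side3.npz"))["img"][185:215,280:315]
cv2.imwrite("pics/z3.png",np.hstack([h,cv2.resize(s,None,fx=350/30,fy=350/30,interpolation=2)[:350,:310]]))
E
```

```text
front z 0.108 197 x' med -21.6 y' range [-19.9  18.4] slope deg 0.12
front z 0.114 526 x' med -21.6 y' range [-20.7  18.8] slope deg 0.08
front z 0.12 671 x' med -21.6 y' range [-20.5  19.1] slope deg 0.16
front z 0.126 803 x' med -21.7 y' range [-20.3  19. ] slope deg 0.12
front z 0.132 1078 x' med -21.7 y' range [-20.8  19.2] slope deg 0.23
top 7220 x' min [-21.8 -21.4] y' [-21.3  19.5] 0.1428
scene armtop x' min [-18.5 -14.1] y' [-20.8  21. ] 12.45
scene pad pred(kin) [267.31 257.47]
scene pin at board [266.96 257.72]
scene knobtop [258.81 208.03]
side armtop x' min [-22.5 -21. ] y' [-19.7  22.5] 10.85
side pad pred(kin) [299.24 201.57]
side pin at board [298.96 201.45]
side knobtop [295.41 156.53]
7 [[0.6436, -0.0703], [0.6489, -0.0822]]
```

View pics/z3.png

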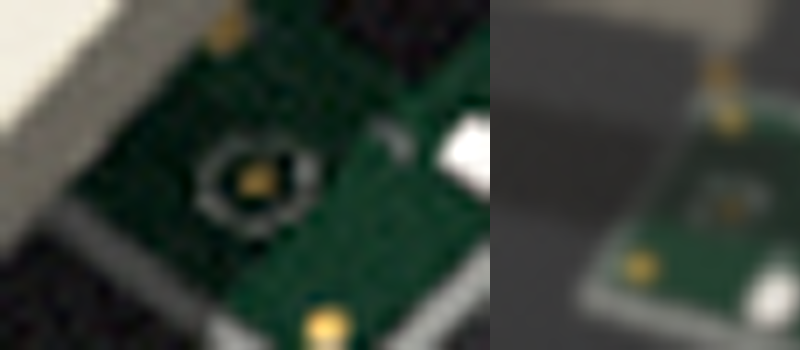

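The scene zoom puts the pad at (267.9,257.4), and the side zoom puts it at (300.5,201.9). I compare pad and pin within each camera so the calibration offsets cancel.

```bash
python3 - <<'E'
from h import *
c=dict(np.load("w2.npz"))
hsv=cv2.cvtColor(c["img"],cv2.COLOR_BGR2HSV)[55:75,310:336]
m=cv2.inRange(hsv,(12,40,150),(40,255,255));v,u=np.nonzero(m)
# pad + ring
g=c["img"][40:90,295:350];w=cv2.inRange(g,(190,190,190),(255,255,255));vv,uu=np.nonzero(w);
e=cv2.minEnclosingCircle(np.c_[uu,vv].astype(np.int32)) if len(uu) else None
print("blob",u.mean()+310,v.mean()+55,len(u),"ring",e and (e[0][0]+295,e[0][1]+40,e[1]))
for a in[(u.mean()+310,v.mean()+55),(e[0][0]+295,e[0][1]+40)]:
    p=fray(c,*a,.0125)[:2];print("w2 pad",p.round(4),"now",(p+np.array([.5357,-.0688])-[.4586,-.0596]).round(4))
s=dict(np.load("scene3.npz"));print("scene pad",ray(s,267.85,257.42,.0125).round(4))
s=dict(np.load("side3.npz"));print("side pad",ray(s,300.4,201.9,.0125).round(4))
E
```

```text
blob 322.92857142857144 63.464285714285715 28 ring (322.738094329834, 63.30952453613281, 17.887914657592773)
w2 pad [ 0.5688 -0.0465] now [ 0.6459 -0.0557]
w2 pad [ 0.5689 -0.0463] now [ 0.646  -0.0555]
scene pad [ 0.6456 -0.0536  0.0125]
side pad [ 0.6422 -0.0551  0.0125]
```

All three agree to within 3 mm: pad-to-pin is (+0.6, 0) in the wrist view, (+2.7, -0.9) in scene and (+2.3, -0.2) in side. I nudge +1.4 mm in x, release and back off.

```bash
python3 -m inch '-1 .045 .017 0 0 0 0; -1 0 0 0 0 0 0; -1 0 0 0 0 0 0; -1 0 0 0 0 0 0; 0 0 0 0 0 0 0; 0 0 0 0 0 0 0; 0 0 0 0 0 0 0; 0 0 0 0 0 0 0'
python3 -m inch '0 0 0 -.5 0 0 0; 0 0 0 -1 0 0 0; 0 0 0 -1 0 0 0; 0 0 0 -1 0 0 0; 0 -.5 0 -1 0 0 0; 0 -1 0 -1 0 0 0; 0 -1 0 -1 0 0 0; -1 0 0 -1 0 0 0; -1 0 0 -.5 0 0 0;-1 0 0 0 0 0 0'
python3 - <<'E'
from h import *
for n in("scene","side","wrist"):
    c=camera(n);np.savez(f"{n}4.npz",**c)
wpad(c)
wbox(c,"slab",.006,.03,(.42,.69,-.15,.04));wbox(c,"fin",.046,.058,(.48,.58,-.1,-.03))
wbox(c,"knob",.222,.236,(.6,.7,-.14,.04));wbox(c,"arm",.138,.148,(.6,.8,-.14,.04))
E
python3 m3.py 4
```

```text
time_s: 7.58
ee_pos: [0.5372, -0.0691, 0.0224]
eef_rot: [-3.142, 0.0, 0.128]
force: [0.1, 0.8, 0.4]
grip_width: 0.0456
grip_force: 0.0
time_s: 8.82
ee_pos: [0.4632, -0.0788, 0.2631]
eef_rot: [3.141, -0.001, 0.129]
force: [0.3, 0.3, -0.4]
grip_width: 0.0205
grip_force: 0.0
yellow 22 [294.9  32.1] [ 0.6578 -0.0178  0.0125]
yellow 17 [345.3  32.1] [ 0.6666 -0.0864  0.0125]
yellow 6 [320.   42.5] [ 0.6463 -0.054   0.0125]
yellow 3 [50. 46.] [0.6551 0.4523 0.0125]
yellow 3 [48. 54.] [0.6398 0.4551 0.0125]
yellow 15 [346.6  62.6] [ 0.6225 -0.0937  0.0125]
yellow 3 [44. 73.] [0.6036 0.4608 0.0125]
yellow 3 [43. 78.] [0.5941 0.4626 0.0125]
yellow 3 [41. 90.] [0.5712 0.4659 0.0125]
yellow 3 [40. 95.] [0.5617 0.4682 0.0125]
yellow 5 [ 39. 102.] [0.5483 0.4702 0.0125]
yellow 4 [ 38.  109.5] [0.5339 0.4724 0.0125]
yellow 4 [ 37.  115.5] [0.5224 0.4752 0.0125]
yellow 61 [349.9 310. ] [ 0.2441 -0.1563  0.0125]
yellow 10 [290.2 305.8] [ 0.2399 -0.0571  0.0125]
slab 7783 [ 0.584  -0.0617  0.0124] [590.2 -61.2] [173.1 100.2] 7.3
fin 286 [ 0.5359 -0.0684  0.0523] [535.9 -68.3] [39.2 10. ] 7.4
knob 0
arm 1187 [ 0.6403 -0.0564  0.1437] [643.8 -56.2] [35.7 44.9] 11.0
scene 0.235 0.27 18 max x 0.477
scene 0.27 0.35 349 max x 0.478
scene yellow 7 [272.3 268.1] raw [ 0.658  -0.0197  0.0119] ray [ 0.6579 -0.0192  0.0125]
scene knob 137 [648.3 -54. ] [29.7 30.8] circ 648.5 -55.0 17.2
side 0.1 0.15 24 max x 0.626
side 0.235 0.27 6 max x 0.463
side 0.27 0.35 73 max x 0.468
side yellow 4 [299.5 194.5] raw [ 0.6639 -0.0846  0.0121] ray [ 0.6645 -0.085   0.0125]
side yellow 6 [292.  207.5] raw [ 0.6532 -0.0156  0.0142] ray [ 0.6544 -0.0174  0.0125]
side knob 70 [644.7 -54.8] [30.4 29.9] circ 644.1 -54.8 17.1
```

```bash
python3 - <<'E'
from h import *
y=np.radians(12.3);R=np.array([[np.cos(y),np.sin(y)],[-np.sin(y),np.cos(y)]])
c=dict(np.load("wrist4.npz"));W=fpts(c)
m=np.zeros((400,640),bool);m[:100,250:400]=1
m&=(W[...,2]>.1)&(W[...,2]<.15);p=W[m];q=(p[:,:2]-[.648,-.0545])@R.T*1000
for lo,hi in((.110,.118),(.118,.126),(.126,.134),(.1405,.146)):
    s=(p[:,2]>lo)&(p[:,2]<hi)
    if s.sum()>9: print(lo,s.sum(),"x' min/med",np.percentile(q[s,0],[2,50]).round(1),"y'",np.percentile(q[s,1],[2,98]).round(1))
a=cv2.resize(c["img"][0:80,270:376],None,fx=5,fy=5,interpolation=2)
s=cv2.resize(dict(np.load("scene4.npz"))["img"][235:275,250:290],(270*1,400),interpolation=2)
cv2.imwrite("pics/w4.png",np.hstack([a,s]))
for n in("scene","side"):
    c=dict(np.load(f"{n}4.npz"))
    print(n,[ray(c,*a,.0125)[:2].round(4).tolist() for a in [(267.3,257.5)]])
E
```

```text
0.11 70 x' min/med [-22.6 -21.9] y' [-19.6  18.8]
0.118 87 x' min/med [-22.3 -21.7] y' [-20.6  19.7]
0.126 91 x' min/med [-22.2 -21.5] y' [-20.9  19.2]
0.1405 1022 x' min/med [-21.2  -9.4] y' [-21.4  19.9]
scene [[0.6469, -0.0544]]
side [[0.6088, 0.2039]]
```

View pics/w4.png

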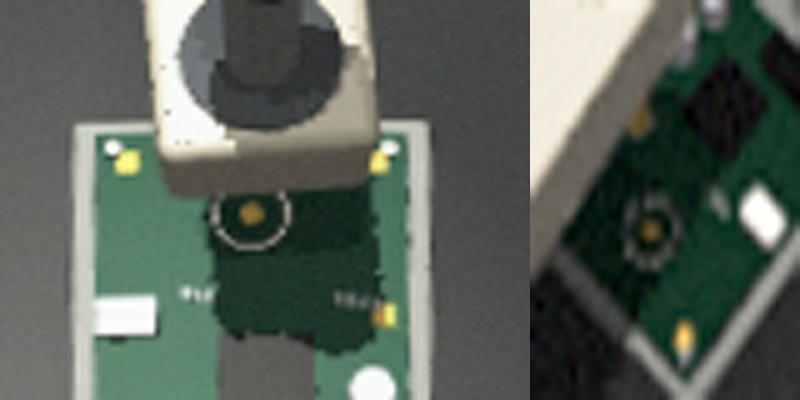

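The wrist crop shows the pad and circle at (252,213), just in front of the arm, and the scene pad is at (267.3,257.5). The estimated pad error is about 1 mm in each axis, so I leave it and bring the closed fingers over the knob.

```bash
python3 -m inch '-1 .5 0 0 0 0 0; -1 .9 0 0 0 0 0; -1 1 0 0 0 0 0; -1 1 0 0 0 0 0; -1 1 0 0 0 0 0; -1 1 0 0 0 0 0; -1 .8 0 0 0 0 0; -1 0 0 .5 0 0 0; -1 0 0 .4 0 0 0; -1 0 0 0 0 0 0'
python3 -m inch '-1 0 0 0 0 0 0; -1 0 0 0 0 0 0'
python3 -m inch '-1 0 0 .2 0 0 0; -1 0 0 .2 0 0 0;-1 0 0 0 0 0 0; -1 0 0 0 0 0 0'
```

```text
time_s: 10.22
ee_pos: [0.6466, -0.055, 0.234]
eef_rot: [-3.141, 0.002, 0.128]
force: [-0.5, 1.3, 0.4]
grip_width: 0.0005
grip_force: 0.0
time_s: 10.48
ee_pos: [0.6474, -0.055, 0.2363]
eef_rot: [3.141, -0.001, 0.128]
force: [-0.4, -0.9, 0.4]
grip_width: 0.0007
grip_force: 0.0
time_s: 10.98
ee_pos: [0.6474, -0.055, 0.2237]
eef_rot: [3.141, -0.0, 0.128]
force: [0.3, 0.2, 3.4]
grip_width: 0.0007
grip_force: 1.7
```

```bash
python3 -m inch '-1 0 0 .2 0 0 0; -1 0 0 .2 0 0 0; -1 0 0 .2 0 0 0; -1 0 0 .17 0 0 0; -1 0 0 0 0 0 0; -1 0 0 0 0 0 0; -1 0 0 0 0 0 0'
for i in 1; do python3 -m inch '-1 0 0 .07 0 0 0; -1 0 0 0 0 0 0;-1 0 0 0 0 0 0' | grep -E 'ee_pos|force:'; done
python3 -m inch '-1 0 0 .07 0 0 0; -1 0 0 0 0 0 0;-1 0 0 0 0 0 0' | grep -E 'ee_pos|force:'
python3 -m inch '-1 0 0 .07 0 0 0; -1 0 0 0 0 0 0;-1 0 0 0 0 0 0' | grep -E 'ee_pos|force:'
```

```text
time_s: 11.85
ee_pos: [0.6474, -0.055, 0.2004]
eef_rot: [3.141, -0.0, 0.128]
force: [0.1, -0.5, 5.1]
grip_width: 0.0006
grip_force: 2.9
ee_pos: [0.6474, -0.055, 0.1984]
force: [-0.7, -1.0, 5.7]
grip_force: 3.0
ee_pos: [0.6475, -0.055, 0.1963]
force: [0.2, -0.3, 6.3]
grip_force: 3.1
ee_pos: [0.6475, -0.055, 0.1942]
force: [-0.5, -0.5, 5.9]
grip_force: 3.2
```

```bash
python3 -m inch '-1 0 0 .05 0 0 0; -1 0 0 0 0 0 0;-1 0 0 0 0 0 0' | grep -E 'ee_pos|force:'
python3 -m inch '-1 0 0 .05 0 0 0; -1 0 0 0 0 0 0;-1 0 0 0 0 0 0' | grep -E 'ee_pos|force:'
python3 -m inch '-1 0 0 .05 0 0 0; -1 0 0 0 0 0 0;-1 0 0 0 0 0 0' | grep -E 'ee_pos|force:'
```

```text
ee_pos: [0.6475, -0.055, 0.1928]
force: [0.0, -0.1, 6.9]
grip_force: 3.3
ee_pos: [0.6475, -0.055, 0.1913]
force: [-0.0, -0.0, 7.7]
grip_force: 3.3
ee_pos: [0.6474, -0.055, 0.1898]
force: [0.2, -0.3, 7.5]
grip_force: 3.4
```

```bash
python3 -m inch '-1 0 0 .05 0 0 0; -1 0 0 0 0 0 0;-1 0 0 0 0 0 0' | grep -E 'ee_pos|force:'
python3 -m inch '-1 0 0 .05 0 0 0; -1 0 0 0 0 0 0;-1 0 0 0 0 0 0' | grep -E 'ee_pos|force:'
```

```text
ee_pos: [0.6475, -0.055, 0.1883]
force: [0.1, -0.6, 6.6]
grip_force: 3.5
ee_pos: [0.6475, -0.055, 0.1869]
force: [0.4, -0.4, 7.2]
grip_force: 3.5
```

```bash
python3 -m inch '-1 0 0 .05 0 0 0; -1 0 0 0 0 0 0;-1 0 0 0 0 0 0' | grep -E 'ee_pos|force:'
```

```text
ee_pos: [0.6475, -0.055, 0.1855]
force: [-0.8, -0.0, 7.1]
grip_force: 4.1
```

The finger-pad force just jumped, so the pin is touching at about z 0.1857. I look now, before pressing on.

```bash
python3 - <<'E'
from h import *
o=[]
for n,(x0,y0) in(("scene",(250,240)),("side",(282,185))):
    c=camera(n);np.savez(f"{n}5.npz",**c);o.append(cv2.resize(c["img"][y0:y0+32,x0:x0+32],(400,400),interpolation=2))
cv2.imwrite("pics/p5.png",np.hstack(o))
E
```

```text
(no output)
```

View pics/p5.png

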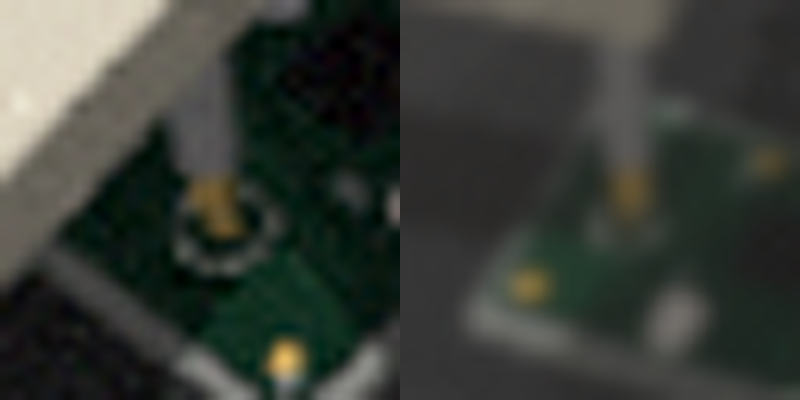

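Both views show the brass pin tip ending at the ring's centre: scene tip about (226,232) against centre (229,228), side tip (630,225) against (626,228), all under 1 mm. I press to about 5 N.

```bash
python3 -m inch '-1 0 0 .05 0 0 0; -1 0 0 0 0 0 0;-1 0 0 0 0 0 0' | grep -E 'ee_pos|force:'
python3 -m inch '-1 0 0 .04 0 0 0; -1 0 0 0 0 0 0;-1 0 0 0 0 0 0' | grep -E 'ee_pos|force:'
```

```text
ee_pos: [0.6475, -0.055, 0.1843]
force: [-2.1, -0.8, 10.2]
grip_force: 5.0
ee_pos: [0.6475, -0.055, 0.1833]
force: [-2.9, 0.5, 11.8]
grip_force: 5.7
```

```bash
python3 -m inch '-1 0 0 .025 0 0 0; -1 0 0 0 0 0 0;-1 0 0 0 0 0 0;-1 0 0 0 0 0 0;-1 0 0 0 0 0 0' | grep -E 'ee_pos|force:'
python3 -m inch '-1 0 0 0 0 0 0; -1 0 0 0 0 0 0;-1 0 0 0 0 0 0;-1 0 0 0 0 0 0;-1 0 0 0 0 0 0; -1 0 0 0 0 0 0' | grep -E 'ee_pos|force:'
```

```text
ee_pos: [0.6475, -0.055, 0.1827]
force: [-2.6, 0.7, 12.3]
grip_force: 6.1
ee_pos: [0.6475, -0.055, 0.1826]
force: [-3.3, -0.2, 11.7]
grip_force: 6.1
```

Pin force is about 4.7 N, held for over a second. Now I raise slowly and retreat.

```bash
python3 -m inch '-1 0 0 -.1 0 0 0; -1 0 0 -.2 0 0 0; -1 0 0 -.25 0 0 0; -1 0 0 -.25 0 0 0; -1 0 0 -.25 0 0 0; -1 0 0 -.25 0 0 0; -1 0 0 -.3 0 0 0; -1 0 0 -.5 0 0 0; -1 0 0 -.6 0 0 0; -1 0 0 0 0 0 0'
python3 -m inch '-1 -.7 0 0 0 0 0; -1 -1 0 0 0 0 0; -1 -1 0 0 0 0 0; -1 -1 0 0 0 0 0; -1 -1 0 0 0 0 0; -1 -.7 0 0 0 0 0; -1 0 0 0 0 0 0; -1 0 0 0 0 0 0'
python3 - <<'E'
from h import *
for n in("scene","side","wrist"):
    c=camera(n);np.savez(f"{n}6.npz",**c)
wbox(c,"slab",.006,.03,(.42,.69,-.15,.04));wbox(c,"fin",.046,.058,(.48,.58,-.1,-.03))
E
python3 m3.py 6 | grep -E 'yellow|knob'
```

```text
time_s: 18.7
ee_pos: [0.6478, -0.055, 0.2645]
eef_rot: [3.141, -0.003, 0.128]
force: [0.1, -0.0, 0.2]
grip_width: 0.0005
grip_force: 0.0
time_s: 19.7
ee_pos: [0.4872, -0.0756, 0.2625]
eef_rot: [-3.142, 0.0, 0.128]
force: [0.1, 0.9, 0.8]
grip_width: 0.0009
grip_force: 0.0
slab 7562 [ 0.5825 -0.0617  0.0124] [589.6 -61.1] [172.9 101. ] 7.5
fin 290 [ 0.5347 -0.0684  0.0522] [534.7 -68.1] [38.3 11.4] 7.3
scene yellow 2 [265.5 246.5] raw [ 0.6483 -0.052   0.07  ] ray [ 0.6283 -0.0859  0.0125]
scene yellow 7 [272.3 268.1] raw [ 0.658  -0.0191  0.0127] ray [ 0.6579 -0.0192  0.0125]
scene knob 137 [647.9 -54.8] [31.2 30.4] circ 646.7 -54.4 17.9
side yellow 4 [299.5 194.5] raw [ 0.6634 -0.0829  0.0163] ray [ 0.6645 -0.085   0.0125]
side yellow 6 [292.  207.5] raw [ 0.6519 -0.0164  0.0141] ray [ 0.6544 -0.0174  0.0125]
side knob 70 [644.5 -55.1] [30.5 31.3] circ 643.5 -54.9 16.9
```

The knob is back up, the carrier has not moved (identical pad pixels) and the arm is clear, so I hand in.

```bash
python3 -c "
from station import ticket
print(ticket.hand_in())"
```

```text
the job is handed in; nothing more can be done
None
```

I slid the carrier until the round pad sat under the pin (about 1 mm off by the cameras), let go, pressed the pin on it at an estimated 4.7 N for over a second, let the probe rise fully, and handed the job in at about 20 s; no verdict came back.

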